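Set the node press's ratchet to tighten and clamp the bamboo

ROBOT

A 6-joint arm with a two-finger parallel gripper is mounted at the origin on the work surface. World frame = base frame: x ahead of the robot, y to its left, z up, the work surface at z = 0. Lengths are in mm, angles in rad, forces in N, time in s.
With the tool pointing down it reaches from about 350 to 925 mm from the base axis. Payload 6.4 kg.
Tool frame: the origin (TCP) lies on the mounting face of the last link; the fingertips stand 199 mm ahead of it and the grasp point (between the pads) lies 180 mm ahead of it; z points along the fingers, y is the line along which they close (so a half turn about z gives the same grasp; the last joint's range is limited). The gripper opens to 94 mm and grips with 3 to 60 N. Pads are 16 mm wide; open, the fingers measure 119 mm over their backs; the gripper's body (75 mm by 177 mm) begins 78 mm behind the grasp point.
Start: joints at [-1.415, 0.245, 1.558, -0, 1.339, -0.174], TCP at [210.51, -614.981, 404.655] pointing down, gripper open.
Joint ranges: [-3.13, 3.13], [-1.02, 2.26], [0.13, 2.54], [-0.95, 4.09], [0.21, 2.88], [-2.74, 2.74]. Speed limits (rad/s): [2.57, 2.57, 3.14, 3.14, 3.14, 3.14].

INTERFACE

Orientations are given as [roll, pitch, yaw] about the fixed x, y, z axes, in that order (R = Rz(yaw) Ry(pitch) Rx(roll)).
In Python, from station import get_state, grab_frame, close_job gives the robot as it stands.
- The arm moves only by the tool send_rows, never from a script. Its argument "targets" is a list of rows, each an object with "translation": the shift along the tool's x, y, z in m, a list of three; "spin": the turn about the tool's z in degrees. In form: [{"translation": [dx, dy, dz], "spin": spin}, ...]. A call has 1 to 20 rows; each row shifts and turns the commanded pose from where the row before left it, along the tool's axes as they then stand; what a row does not reach is not made up. A row lasts 1/8 s, in which the tool goes at most 62.5 mm and 10.7 degrees, less where a joint would pass 70% of its speed; a pose out of reach is approached as far as the arm can. A call with a gripper value outside its range is refused whole. "hand" is the gripper command: -1 is fully open, 1 is shut, values between are in proportion, set as the call begins (left out, the last holds). The fingers move at their own pace and stop on an object; the grip force is fixed at half the most. Time passes only in rows, so rows that do not move let the fingers close. It gives the time, the measured TCP pose, the force, the opening and the grip force at its end, in the units of the state.
- get_state(): the state, without advancing time (a new reading comes with each control period).
- grab_frame(name): name is "scene" or "top"; returns a dict with "img" (420x560x3 uint8, red, green, blue), "fx", "fy", "cx", "cy" (pixels), "eye" and "orientation" of the camera in the world. Camera axes: x right, y up, looking along -z (the intrinsics and any distortion apply to the point x, -y, -z); pixel columns grow to the right and rows downward; lengths in mm; the calibration is good to about 2 mm. A picture is of the moment at which its call begins. There is no depth.
- close_job(): hands the job in; it is judged then, once.
The state is a dict: "clock": time; "q": joint angles; "dq": joint speeds; "effort": joint torques, N m; "tcp_pos": TCP position; "tcp_rot": TCP orientation; "contact_force": force on the tool from outside, world axes, zero at the start; "wrist_torque": the same for the moment, N m; "grip_width": finger opening in mm; "finger_force": force on a finger pad.
Only numpy, scipy, OpenCV 4.12 (cv2) and the standard library are available. Lean on these libraries where they do the work, as an engineer would, in place of code of your own. Each camera call takes 0.05 s, during which the arm holds its last target. There are 200 camera calls.

TASK

The bamboo strip in the node press has to be clamped, but the ratchet handle is still set to loosen. First push the yellow tab on top of the ratchet head over to the green dot, without forcing it; then swing the red-knobbed handle back counter-clockwise (seen from above) by a good hand's breadth to feel that it clicks round freely without turning the screw. Then work the handle clockwise, with as many strokes as it takes, until the orange foot holds the strip firmly but does not crush it, let go, and leave the strip in place and the other things on the bench alone.

Things in the scene. Friction and masses are not known exactly. Their poses are not given: they have to be found in the camera images.
- head_top (a point): Node press, fixed on a 200 x 200 x 18 mm plywood board: two steel columns, green crossbeam 165 mm wide (top 155 mm above the bench), round steel ratchet head, 100 mm diameter. This point: on the vertical screw axis at the head's top face, 200 mm above the bench; it does not turn with the handle. Its frame: z up, the handle points along -x when handle is 0.
- collar_mark (a point): Dark mark on the rim of the brass collar, 72 mm diameter, 162 mm above the bench, under the ratchet head; this point, 36 mm from the axis, turns with the screw. Turning clockwise (from above) lowers the orange foot 6.4 mm per rad. The screw's friction holds it where it is left. The foot's gap to the strip (5 to 13 mm at the start) differs every time: touch-down must be felt or seen.
- handle (a joint): Angle of the ratchet handle about the screw axis, rad, counter-clockwise from above positive; 0 = handle along -x of head_top. No end stops. The handle is a 16 mm wide bar from the head to the knob, its top 193 mm above the bench. After a reversal there is up to 0.35 rad of play before the ratchet takes hold.
- knob_mid (a point): Red upright knob at the handle's end, 24 mm diameter, 194 to 242 mm above the bench, spins on its own axis; its centre, 135 mm from the screw axis. Push needed across the handle: free-wheeling 1 N or less, in clicks 0.31 rad apart; running the screw down 5 N on the move (3 N remain at a pause); strip rightly gripped 8 N (6 N at a pause); over 10 N (8 N at a pause) crushes it.
- selector (a joint): Angle of the ratchet's direction lever, rad, -0.34 to 0.34, starts near +0.34. Positive (tab by the red dot): the handle drives the screw counter-clockwise (loosens) and free-wheels clockwise. Negative (tab by the green dot): it drives clockwise (tightens) and free-wheels counter-clockwise. It is stiff and stays where it is left: 2 N at the tab moves it; push it home to its stop.
- lever_pivot (a point): Pivot of the direction lever, on the handle's centre line 56 mm from the screw axis, at the top of the lever, 209 mm above the bench. The lever is a flat black arm, 14 mm wide, 9 mm above the head's face, that points from here back towards the screw axis and ends under the yellow tab.
- tab_mid (a point): Yellow upright tab on the end of the direction lever, 56 mm from its pivot: 20 mm long (along the lever), 8 mm thick, its top 235 mm above the bench; this point is its centre, at 222 to 223 mm. It stands close to the screw axis, 18 mm to one side of the handle's centre line or, when flipped, 18 mm to the other.
- green_dot (a point): Green dot (12 mm) on the head's top face, 36 mm from the screw axis: the tighten side. It lies to the left when looking from the screw axis outward along the handle (towards -y of head_top when handle is 0). A red dot for loosen lies opposite, to the right.
- strip_mid (a point): Bamboo strip, 260 x 16 x 7 mm, lying loose on the anvil under the orange foot (a 36 mm disc on a stiff spring, 12 N/mm) along x of head_top; this point is its centre. A good clamp is 30 to 110 N on the strip, best about 65 N: that is 0.85 rad of screw turn past the first touch (0.4 at least, 1.4 crushes).
- can_mid (a point): Bystander: blue drink can, 66 mm diameter, 115 mm tall; its centre.
- jar_mid (a point): Bystander: amber glass jar with black lid, 60 mm diameter, 75 mm tall; its centre.
- mug_mid (a point): Bystander: white cup, 76 mm diameter, 85 mm tall; its centre.
- plane_mid (a point): Bystander: block plane, 150 x 50 x 45 mm; its centre.
- file_mid (a point): Bystander: file with red handle, 300 mm long, 26 mm thick; near its centre.
- spare_mid (a point): Bystander: spare bamboo strip 300 x 18 x 7 mm; its centre.
- spool_mid (a point): Bystander: thread spool, 32 mm diameter, 28 mm tall, standing on the press's board; its centre.

How it is judged (in metres and radians):
On the way, in this order (a step that is already met when the one before it is completed fails the run):
1. the direction lever is flipped to tighten while the screw has not been turned (value of joint selector below -0.25 rad and distance of collar_mark from where it was at the start of the episode below 0.008 m), for 0.1 s.
2. with the lever at tighten, the handle free-wheels counter-clockwise until its knob is 60 mm or more from where it started, the screw not turning (all of step 1 and velocity of joint handle above 0.05 rad/s and distance of knob_mid from where it was at the start of the episode above 0.06 m).
At the end, for the whole second after the job is handed in: The foot presses on the strip with 30 to 110 N, the direction lever is at tighten (below -0.25 rad), the strip lies within 12 mm of where it was, and the strip and handle are at rest (contact force between foot and anything else between 30 and 110 N and value of joint selector below -0.25 rad and distance of strip_mid from where it was at the start of the episode below 0.012 m and linear speed of strip below 0.01 m/s and velocity of joint handle between -0.05 and 0.05 rad/s); the robot touches nothing.
It fails at once if the bamboo is crushed (foot force over 110 N) (contact force between foot and anything else above 110 N).
It fails at once if the direction lever is forced (over 25 N from the gripper) (contact force between any of the fingers, the arm and selector above 25 N).
It fails at once if another thing on the bench is moved by more than 30 mm (distance of any of can_mid, jar_mid, mug_mid, plane_mid, file_mid, spare_mid, spool_mid from where it was at the start of the episode above 0.03 m).
It also fails if it takes over 72 s, if anything falls off the work surface, if the arm or the gripper's body presses on something with over 40 N, if the wrist force passes 120 N, or if a joint passes its speed limit or range.

## Working session

There is one attempt and no reset: what is moved stays moved. The work goes in short steps, Python scripts to look and compute and a tool call to move; the robot and the scene stay as the last step left them, time stands still between calls to the robot, and variables do not carry over. Pictures are saved under pics/ and viewed, at most 10 in all, crops included, and the job is handed in when it is done.

Besides the shell and the picture viewer there is one more tool, called as name(argument=value, ...) on one line, values as JSON. send_rows: Moves the arm, as the interface text tells. Its arguments: {"type":"object","properties":{"targets":{"type":"array"},"hand":{"type":"number"}},"required":["targets"]}

```bash
ls; mkdir -p pics; python3 - <<'E'
from station import *
import cv2
s=get_state();print(s)
for n in("scene","top"):
    f=grab_frame(n);cv2.imwrite(f"pics/{n}0.png",f["img"][:,:,::-1]);print({k:v for k,v in f.items() if k!="img"})
E
```

```text
pics
{'clock': 0.0, 'q': array([-1.41510297e+00,  2.45802715e-01,  1.55897402e+00,  1.98968004e-05,
        1.33865425e+00, -1.74080379e-01]), 'dq': array([-0.00086701,  0.0027248 ,  0.0019276 , -0.00144403, -0.00134381,
        0.00094718]), 'effort': array([-9.43908271e-04, -4.15822470e+01, -3.14609921e+01,  6.85201026e-02,
        3.31491488e-02, -1.30100507e-04]), 'tcp_pos': array([ 210.47437773, -614.75445934,  403.57376736]), 'tcp_rot': array([-3.13978546e+00, -3.37465795e-04,  3.29768839e-01]), 'contact_force': array([-0.237754 ,  0.7256819, -0.2632575]), 'wrist_torque': array([0.01916551, 0.01112491, 0.02337316]), 'finger_force': 0.0, 'grip_width': 93.70848696009543}
{'fx': 399.30989627445473, 'fy': 399.30989627445473, 'cx': 270.6030006908276, 'cy': 215.73738359689975, 'eye': array([1364.64599003,  -49.94702881,  706.40076719]), 'orientation': array([9.98945138e-01, 8.82555370e-04, 1.51120438e+00])}
{'fx': 526.6106309676346, 'fy': 526.6106309676346, 'cx': 287.7690362357971, 'cy': 213.51756987621405, 'eye': array([ 2.97267781e+02, -1.01227255e+00,  1.48178658e+03]), 'orientation': array([ 0.1798833 ,  0.00986968, -1.59704297])}
```

View pics/scene0.png

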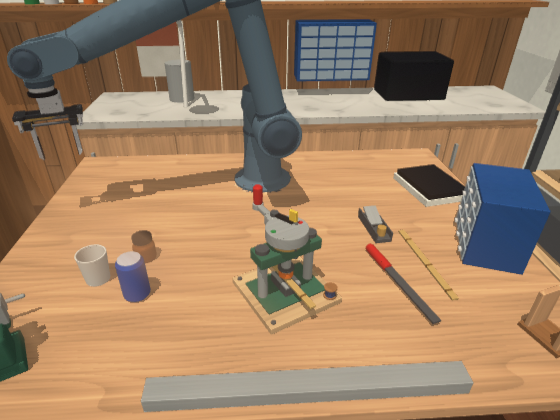

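View pics/top0.png

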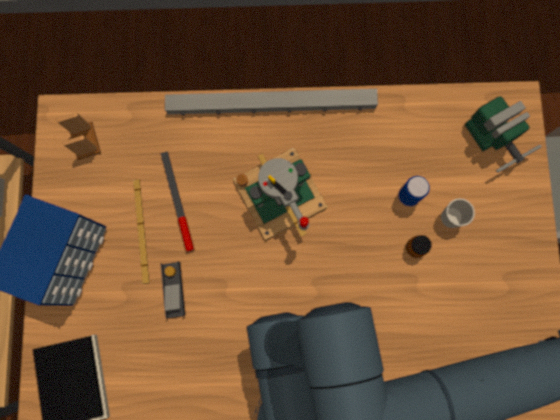

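The scene view shows the press at about (287,250), with the knob at (258,193) and the tab at (294,214). In the top view the head is at about (278,178), the knob at (304,222) and the tab at (272,180). Next I'll measure these properly.

```bash
cat > h.py <<'E'
from station import *
import numpy as np, cv2
from scipy.spatial.transform import Rotation as R
ROI={"top":(140,240,230,330),"scene":(180,310,230,345)}
HSV={"red":[((0,170,90),(6,255,255)),((174,170,90),(180,255,255))],"yel":[((25,170,120),(34,255,255))],"grn":[((50,130,70),(75,255,255))]}
def look(n,save=None):
    f=grab_frame(n)
    if save: cv2.imwrite(save,f["img"][:,:,::-1])
    return f
def blobs(f,n,c):
    a,b,l,r=ROI[n]; h=cv2.cvtColor(f["img"][a:b,l:r],cv2.COLOR_RGB2HSV)
    m=sum(cv2.inRange(h,*x) for x in HSV[c])
    k,_,st,ce=cv2.connectedComponentsWithStats(m.astype(np.uint8))
    return sorted([(int(st[i,4]),tuple(np.round(ce[i]+[l,a],1)),tuple(st[i,:4]+[l,a,0,0])) for i in range(1,k) if st[i,4]>3],reverse=True)
def ray(f,uv):
    d=np.array([(uv[0]-f["cx"])/f["fx"],-(uv[1]-f["cy"])/f["fy"],-1])
    return f["eye"],R.from_euler("xyz",f["orientation"]).apply(d)
def onz(f,uv,z):
    e,d=ray(f,uv); return e+d*(z-e[2])/d[2]
def tri(f,uv,g,uw):
    e,d=ray(f,uv);p,q=ray(g,uw)
    s=np.linalg.lstsq(np.c_[d,-q],p-e,rcond=None)[0]
    A,B=e+s[0]*d,p+s[1]*q
    return (A+B)/2,np.linalg.norm(A-B)
E
python3 - <<'E'
from h import *
f=look("top");g=look("scene")
for n,i in(("top",f),("scene",g)):
    for c in HSV: print(n,c,[(a,tuple(map(float,b)),tuple(map(int,d))) for a,b,d in blobs(i,n,c)[:4]])
for n,i in(("top",f),("scene",g)):
    a,b,l,r=ROI[n]
    cv2.imwrite(f"pics/z_{n}.png",cv2.resize(i["img"][a:b,l:r,::-1],None,fx=4,fy=4,interpolation=cv2.INTER_CUBIC))
a=np.hstack([cv2.copyMakeBorder(cv2.imread(f"pics/z_{n}.png"),0,520-cv2.imread(f"pics/z_{n}.png").shape[0],0,0,0) for n in ("top","scene")])
cv2.imwrite("pics/z.png",cv2.resize(a,None,fx=.93,fy=.93));print(a.shape)
E
```

```text
top red [(70, (303.6, 221.4), (300, 217, 9, 10)), (7, (265.0, 183.3), (264, 182, 3, 3))]
top yel []
top grn [(4, (256.5, 200.8), (255, 200, 4, 3))]
scene red [(162, (257.2, 194.2), (253, 185, 10, 20)), (5, (299.6, 222.2), (298, 222, 4, 2))]
scene yel []
scene grn [(4, (273.0, 231.2), (272, 231, 3, 2))]
(520, 860, 3)
```

View pics/z.png

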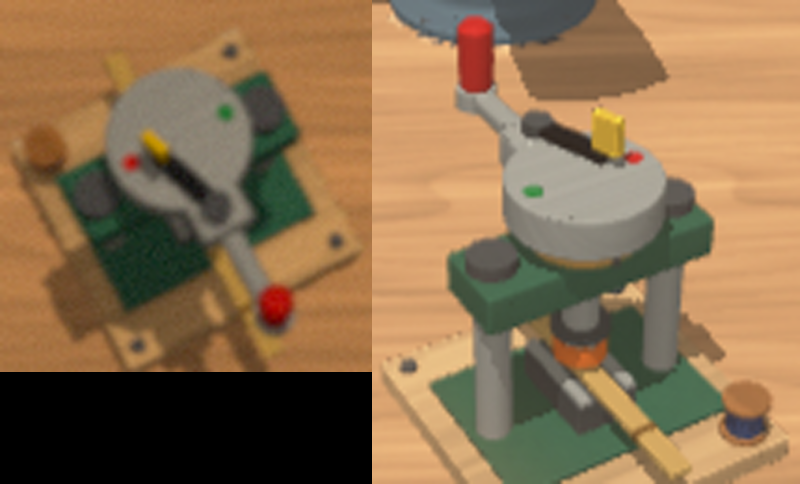

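The zoomed crop shows the tab beside the red dot. In full-frame pixels the red dot is at about (265,183), the green dot at (290,170), the tab at about (272,179) and the lever pivot at about (288,196).

```bash
sed -i 's/((25,170,120),(34,255,255))/((22,195,150),(34,255,255))/; s/((50,130,70)/((50,110,70)/' h.py
python3 - <<'E'
from h import *
np.set_printoptions(precision=1,suppress=True)
f=look("top");g=look("scene")
B={}
for n,i in(("top",f),("scene",g)):
    for c in ("yel","grn","red"): B[n,c]=blobs(i,n,c)[:4]; print(n,c,[(a,tuple(map(float,b)),tuple(map(int,d))) for a,b,d in B[n,c]])
print("knob",tri(f,B["top","red"][0][1],g,B["scene","red"][0][1]), onz(f,B["top","red"][0][1],238))
print("red dot",onz(f,B["top","red"][1][1],200),onz(g,B["scene","red"][1][1],200))
print("grn dot",onz(f,(290.5,170.2),200),onz(g,(273,231.2),200))
print("tab",tri(f,B["top","yel"][0][1],g,B["scene","yel"][0][1]),onz(f,B["top","yel"][0][1],232))
print("pivot",onz(f,(287.9,195.7),209))
print("head",onz(f,(278.4,177.6),199))
a,b,l,r=ROI["top"];print(f["img"][176:183,268:276].reshape(-1,8,3)[:,:,:].tolist())
E
```

```text
top yel [(16, (271.2, 178.1), (269, 176, 6, 5))]
top grn [(118, (305.3, 192.6), (300, 183, 12, 19)), (20, (303.2, 177.0), (299, 174, 9, 7)), (18, (257.3, 200.5), (254, 199, 7, 4)), (7, (290.0, 169.7), (289, 169, 3, 3))]
top red [(71, (303.7, 221.4), (300, 217, 9, 10)), (8, (264.9, 183.1), (264, 182, 3, 3))]
scene yel []
scene grn [(7, (272.9, 231.3), (271, 231, 5, 2))]
scene red [(162, (257.2, 194.2), (253, 185, 10, 20)), (5, (299.6, 222.2), (298, 222, 4, 2))]
knob (array([506.8, -32.6, 217.9]), np.float64(0.46563034065953873)) [503.5 -32.3 238. ]
red dot [609.5  60.7 200. ] [610.5  61.  200. ]
grn dot [641.   -4.2 200. ] [642.5  -2.  200. ]Traceback (most recent call last):
  File "<stdin>", line 10, in <module>
IndexError: list index out of range
```

send_rows(targets=[{"translation": [0,0,-0.04],"spin": -4.2},{"translation": [0,0,-0.04],"spin": -4.2},{"translation": [0,0,0],"spin": 0}], hand=1)

```text
clock: 0.68
tcp_pos: [210.6, -615.3, 489.2]
tcp_rot: [3.134, 0.002, 0.476]
contact_force: [0.3, 0.3, 0.4]
grip_width: 67.3
finger_force: 0.0
```

send_rows(targets=[{"translation": [0.033,-0.0215,0],"spin": 0},{"translation": [0.033,-0.0215,0],"spin": 0},{"translation": [0.033,-0.0215,0],"spin": 0},{"translation": [0.033,-0.0215,0],"spin": 0},{"translation": [0.033,-0.0215,0],"spin": 0},{"translation": [0.033,-0.0215,0],"spin": 0},{"translation": [0.033,-0.0215,0],"spin": 0},{"translation": [0.033,-0.0215,0],"spin": 0},{"translation": [0.033,-0.0215,0],"spin": 0},{"translation": [0.033,-0.0215,0],"spin": 0},{"translation": [0.033,-0.0215,0],"spin": 0},{"translation": [0.033,-0.0215,0],"spin": 0},{"translation": [0.033,-0.0215,0],"spin": 0},{"translation": [0.033,-0.0215,0],"spin": 0},{"translation": [0.033,-0.0215,0],"spin": 0},{"translation": [0.033,-0.0215,0],"spin": 0},{"translation": [0.033,-0.0215,0],"spin": 0},{"translation": [0.033,-0.0215,0],"spin": 0},{"translation": [0.033,-0.0215,0],"spin": 0},{"translation": [0,0,0],"spin": 0}])

```text
clock: 3.18
tcp_pos: [580.7, 37.3, 482.8]
tcp_rot: [-3.14, 0.002, 0.479]
contact_force: [0.3, -1.0, -0.3]
grip_width: 0.9
finger_force: 0.0
```

```bash
cat >> h.py <<'E'
np.set_printoptions(precision=2,suppress=True)
AX=np.array([625.9,28.9])
def delta(xyz=None,yaw=None):
    s=get_state();print(s["clock"],s["tcp_pos"],s["tcp_rot"],"F",s["contact_force"],"w",s["grip_width"],s["finger_force"])
    M=R.from_euler("xyz",s["tcp_rot"])
    if xyz is not None: print("tool shift mm",M.inv().apply(np.array(xyz)-s["tcp_pos"]))
    return s
E
python3 -c "
from h import *
delta([601.2,72.4,416])"
```

```text
3.175 [580.73  37.3  482.81] [-3.14  0.    0.48] F [ 0.31 -1.04 -0.33] w 0.8799901727278363 0.0
tool shift mm [ 34.49 -21.61  66.77]
```

send_rows(targets=[{"translation": [0.0345,-0.0216,0],"spin": 0},{"translation": [0,0,0.033],"spin": 0},{"translation": [0,0,0.033],"spin": 0},{"translation": [0,0,0],"spin": 0},{"translation": [0,0,0],"spin": 0}])

```text
clock: 3.8
tcp_pos: [601.2, 70.0, 419.7]
tcp_rot: [3.141, -0.001, 0.476]
contact_force: [-0.8, -0.4, -0.3]
grip_width: 0.5
finger_force: 0.0
```

```bash
python3 - <<'E'
from h import *
delta([601.2,72.4,416])
f=look("top");g=look("scene")
A=f["img"][140:240,230:330,::-1];B=g["img"][150:250,230:330,::-1]
cv2.imwrite("pics/p1.png",cv2.resize(np.hstack([A,B]),None,fx=4,fy=4,interpolation=cv2.INTER_CUBIC))
E
```

```text
3.8 [601.18  69.96 419.72] [ 3.14 -0.    0.48] F [-0.78 -0.39 -0.29] w 0.49891206924068504 0.0
tool shift mm [ 1.13 -2.16  3.72]
```

View pics/p1.png

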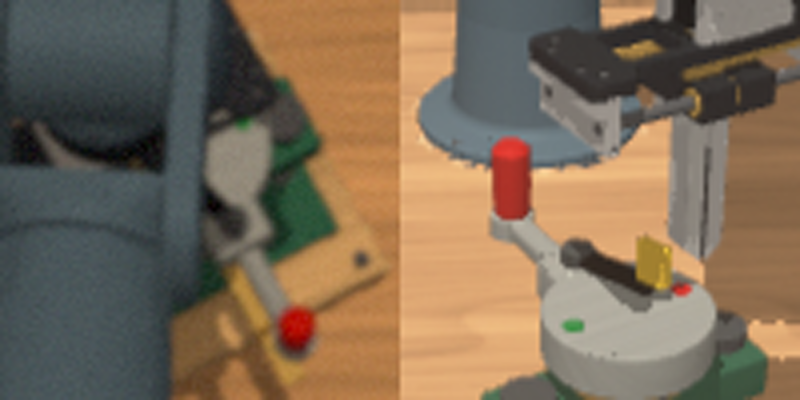

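The closed fingers hang just beyond the tab on the red-dot side: tab at about (655,262) in the crop, fingers at (700,190). Pushing along tool +y.

send_rows(targets=[{"translation": [0.001,0.003,0.003],"spin": 0},{"translation": [0,0.003,0],"spin": 0},{"translation": [0,0.003,0],"spin": 0},{"translation": [0,0.003,0],"spin": 0},{"translation": [0,0.003,0],"spin": 0},{"translation": [0,0.003,0],"spin": 0},{"translation": [0,0.003,0],"spin": 0},{"translation": [0,0.003,0],"spin": 0},{"translation": [0,0.003,0],"spin": 0}])

```text
clock: 5.03
tcp_pos: [614.5, 46.8, 415.6]
tcp_rot: [-3.142, 0.0, 0.476]
contact_force: [0.3, 2.4, 0.7]
grip_width: 0.7
finger_force: 1.2
```

send_rows(targets=[{"translation": [0,0.003,0],"spin": 0},{"translation": [0,0.003,0],"spin": 0},{"translation": [0,0.003,0],"spin": 0},{"translation": [0,0.002,0],"spin": 0}])

```text
clock: 5.52
tcp_pos: [619.5, 37.2, 415.7]
tcp_rot: [-3.141, -0.0, 0.476]
contact_force: [0.7, 3.4, 0.6]
grip_width: 0.6
finger_force: 1.3
```

```bash
python3 - <<'E'
from h import *
s=delta()
u=np.array([-.888,-.459]);d=np.array([.459,-.888])
v=s["tcp_pos"][:2]-AX;print("u,d",v@u,v@d,"Fd",s["contact_force"][:2]@d)
g=look("scene");print(blobs(g,"scene","red")[:2])
B=g["img"][150:250,230:330,::-1]
cv2.imwrite("pics/p2.png",cv2.resize(B,None,fx=5,fy=5,interpolation=cv2.INTER_CUBIC))
E
```

```text
5.525 [619.55  37.17 415.67] [-3.14 -0.    0.48] F [0.65 3.42 0.65] w 0.564641296798453 1.3299137726426125
u,d 1.8468018719600723 -10.255833308629818 Fd -2.737874210057927
[(165, (np.float64(251.1), np.float64(196.4)), (np.int64(247), np.int64(187), np.int64(9), np.int64(20))), (5, (np.float64(298.4), np.float64(220.8)), (np.int64(297), np.int64(220), np.int64(4), np.int64(2)))]
```

View pics/p2.png

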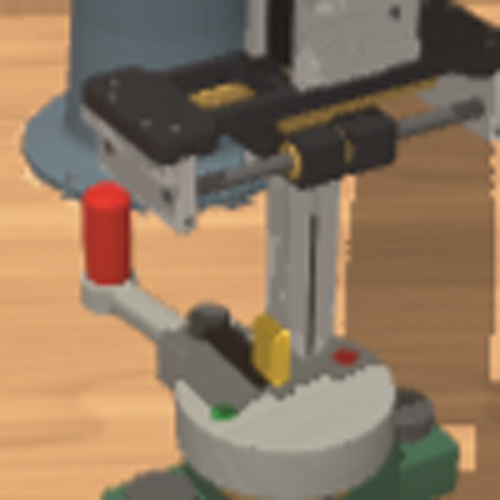

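The knob has crept about 6 px counter-clockwise, because the push landed a little outboard of the axis. I'll back off, shift the contact point inward past the axis, and carry on.

send_rows(targets=[{"translation": [0,-0.004,0],"spin": 0},{"translation": [0.0055,0,0],"spin": 0},{"translation": [0.0055,0,0],"spin": 0},{"translation": [0,0,0],"spin": 0},{"translation": [0,0.003,0],"spin": 0},{"translation": [0,0.002,0],"spin": 0},{"translation": [0,0.002,0],"spin": 0},{"translation": [0,0.002,0],"spin": 0},{"translation": [0,0,0],"spin": 0}])

```text
clock: 6.7
tcp_pos: [631.5, 37.8, 415.6]
tcp_rot: [-3.141, 0.0, 0.476]
contact_force: [-0.9, 1.8, -0.6]
grip_width: 0.8
finger_force: 0.8
```

```bash
cat >> h.py <<'E'
def knob():
    g=look("scene");b=blobs(g,"scene","red")
    p=onz(g,b[0][1],218);v=p[:2]-AX
    print("knob",p,"r",np.hypot(*v),"ang",(np.degrees(np.arctan2(v[1],v[0]))+360)%360,"px",b[0][1],b[0][0])
    return g
def ud():
    s=delta()
    u=np.array([-.888,-.459]);d=np.array([.459,-.888])
    v=s["tcp_pos"][:2]-AX;print("u,d",v@u,v@d,"Fd",s["contact_force"][:2]@d)
E
python3 - <<'E'
from h import *
ud();g=knob();print(blobs(g,"scene","yel")[:2])
for p in((257.2,194.2),(251.1,196.4)):
    v=onz(g,p,218)[:2]-AX;print(np.degrees(np.arctan2(v[1],v[0]))+360)
E
```

```text
6.7 [631.5   37.81 415.56] [-3.14  0.    0.48] F [-0.9   1.85 -0.61] w 0.751337498894868 0.8357608085498214
u,d -9.064053661248657 -5.342869914271251 Fd -2.0537501704813996
knob [519.4  -48.34 218.  ] r 131.55654808590714 ang 215.95063061327036 px (np.float64(250.8), np.float64(196.9)) 156
[]
207.26450620721656
215.07502847306355
```

send_rows(targets=[{"translation": [0,0.002,0],"spin": 0},{"translation": [0,0.002,0],"spin": 0},{"translation": [0,0.001,0],"spin": 0},{"translation": [0,0.001,0],"spin": 0}])

```text
clock: 7.25
tcp_pos: [634.1, 32.6, 415.5]
tcp_rot: [-3.14, 0.001, 0.476]
contact_force: [-3.5, 3.9, 1.1]
grip_width: 0.3
finger_force: 2.1
```

```bash
python3 - <<'E'
from h import *
ud();g=knob()
B=g["img"][150:290,220:360,::-1]
cv2.imwrite("pics/p3.png",cv2.resize(B,None,fx=4,fy=4,interpolation=cv2.INTER_CUBIC))
E
```

```text
7.25 [634.11  32.56 415.48] [-3.14  0.    0.48] F [-3.49  3.94  1.06] w 0.32163461014303124 2.122484431019984
u,d -8.96708408728959 0.5185414007260696 Fd -5.098073150994129
knob [523.72 -49.14 218.  ] r 128.57260299652236 ang 217.37150927643398 px (np.float64(250.5), np.float64(197.8)) 137
```

View pics/p3.png

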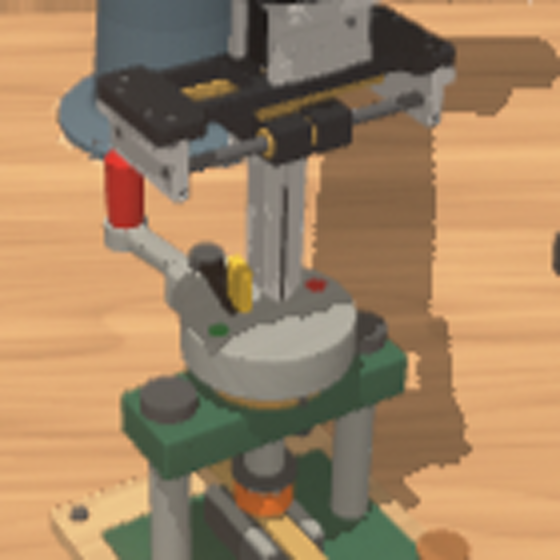

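The tab at about (240,283) in the crop is now nearly over on the green-dot side. A couple more millimetres should bring it to its stop.

send_rows(targets=[{"translation": [0,0.001,0],"spin": 0},{"translation": [0,0.001,0],"spin": 0},{"translation": [0,0,0],"spin": 0}])

```text
clock: 7.68
tcp_pos: [634.8, 31.8, 415.5]
tcp_rot: [-3.138, 0.0, 0.477]
contact_force: [-4.6, 7.6, 1.1]
grip_width: 0.6
finger_force: 4.1
```

```bash
python3 -c "
from h import *
ud();knob()"
```

```text
7.675 [634.79  31.84 415.49] [-3.14  0.    0.48] F [-4.57  7.64  1.07] w 0.6340114369228725 4.138630977831781
u,d -9.242248581880888 1.4712780977687117 Fd -8.878175603354547
knob [523.   -53.02 218.  ] r 131.52350151265 ang 218.52222856659628 px (np.float64(248.9), np.float64(197.7)) 148
```

send_rows(targets=[{"translation": [0,-0.006,0],"spin": 0},{"translation": [0,-0.01,0],"spin": 0},{"translation": [0,0,-0.04],"spin": 0},{"translation": [0,0,-0.04],"spin": 0},{"translation": [0,0,0],"spin": 0}], hand=-0.2)

```text
clock: 8.35
tcp_pos: [628.1, 45.0, 500.6]
tcp_rot: [3.136, -0.008, 0.476]
contact_force: [0.1, -0.4, -0.7]
grip_width: 46.5
finger_force: 0.0
```

```bash
python3 - <<'E'
from h import *
g=knob()
a=np.radians(216.5);print("est")
s=delta()
B=g["img"][170:310,220:360,::-1]
cv2.imwrite("pics/p4.png",cv2.resize(B,None,fx=4,fy=4,interpolation=cv2.INTER_CUBIC))
f=look("top");b=blobs(f,"top","red");print(b[:2]);p=onz(f,b[0][1],236);v=p[:2]-AX;print(p,np.hypot(*v),np.degrees(np.arctan2(v[1],v[0]))+360)
E
```

```text
knob [520.12 -52.49 218.  ] r 133.46587899354958 ang 217.5754304368225 px (np.float64(249.1), np.float64(197.1)) 166
est
8.4 [627.9   45.01 497.61] [ 3.14 -0.    0.48] F [-0.51 -0.25 -0.21] w 50.75726437464176 0.0
[(73, (np.float64(312.1), np.float64(216.2)), (np.int64(308), np.int64(212), np.int64(9), np.int64(10)))]
[515.89 -52.9  236.  ] 137.09201036572787 216.63195371570657
```

View pics/p4.png

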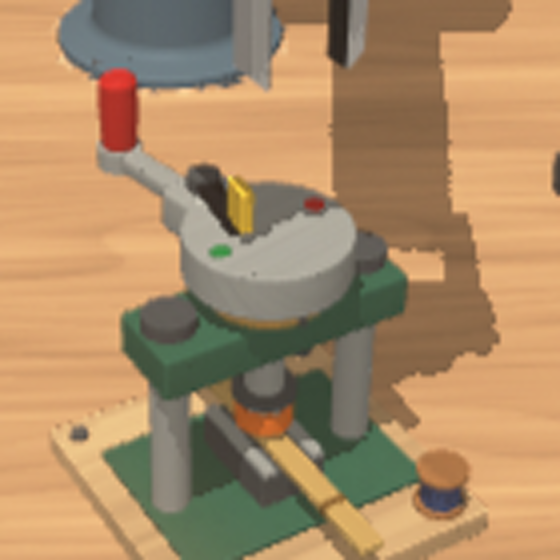

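The crop shows the tab (240,205) on the green side and the handle turned about 10° counter-clockwise from the start. The knob is at about (518,-52.5). I'll go and grip it.

send_rows(targets=[{"translation": [0,0,0],"spin": -9.7},{"translation": [-0.049,0.004,0],"spin": 0},{"translation": [-0.049,0.004,0],"spin": 0},{"translation": [-0.048,0.004,0],"spin": 0},{"translation": [0,0,0],"spin": 0},{"translation": [0,0,0],"spin": 0}])

```text
clock: 9.2
tcp_pos: [518.5, -52.4, 494.5]
tcp_rot: [-3.14, 0.001, 0.645]
contact_force: [-0.1, 0.1, -0.3]
grip_width: 56.7
finger_force: 0.0
```

```bash
python3 -c "
from h import *
delta([518.2,-52.5,404])"
```

```text
9.2 [518.55 -52.36 494.5 ] [-3.14  0.    0.65] F [-0.08  0.13 -0.29] w 56.65560923676259 0.0
tool shift mm [-0.3   0.02 90.5 ]
```

send_rows(targets=[{"translation": [0,0,0.03],"spin": 0},{"translation": [0,0,0.03],"spin": 0},{"translation": [0,0,0.03],"spin": 0},{"translation": [0,0,0],"spin": 0}])

```text
clock: 9.7
tcp_pos: [518.4, -51.6, 402.5]
tcp_rot: [-3.136, 0.004, 0.647]
contact_force: [0.7, 0.4, 0.3]
grip_width: 56.5
finger_force: 0.0
```

send_rows(targets=[{"translation": [0,0,0],"spin": 0},{"translation": [0,0,0],"spin": 0},{"translation": [0,0,0],"spin": 0},{"translation": [0,0,0],"spin": 0},{"translation": [0,0,0],"spin": 0},{"translation": [0,0,0],"spin": 0}], hand=1)

```text
clock: 10.45
tcp_pos: [518.6, -52.5, 406.4]
tcp_rot: [3.14, -0.001, 0.646]
contact_force: [-0.3, -0.4, 4.2]
grip_width: 23.5
finger_force: 30.0
```

```bash
python3 -c "
from h import *
s=delta();v=s['tcp_pos'][:2]-AX;print(np.hypot(*v),np.degrees(np.arctan2(v[1],v[0]))+360)"
```

```text
10.45 [518.61 -52.54 406.43] [ 3.14 -0.    0.65] F [-0.3  -0.44  4.23] w 23.52262213139729 30.000951290130615
134.69576067009837 217.20136418606356
```

send_rows(targets=[{"translation": [0.0003,0.0094,0],"spin": -4},{"translation": [0.0003,0.0094,0],"spin": -4},{"translation": [0.0003,0.0094,0],"spin": -4},{"translation": [0.0003,0.0094,0],"spin": -4},{"translation": [0.0003,0.0094,0],"spin": -4},{"translation": [0.0003,0.0094,0],"spin": -4},{"translation": [0.0003,0.0094,0],"spin": -4},{"translation": [0.0003,0.0094,0],"spin": -4}])

```text
clock: 11.45
tcp_pos: [578.3, -96.6, 406.4]
tcp_rot: [3.14, -0.004, 1.207]
contact_force: [2.4, 6.7, 4.7]
grip_width: 23.7
finger_force: 30.0
```

```bash
cat >> h.py <<'E'
def pol(n=0):
    L=[]
    for i in range(n+1):
        s=get_state();v=s['tcp_pos'][:2]-AX;a=np.arctan2(v[1],v[0])%(2*np.pi)
        t=np.array([np.sin(a),-np.cos(a)]) # clockwise
        F=s['contact_force'][:2];L.append([np.hypot(*v),np.degrees(a),-F@t,F@v/np.hypot(*v),s['contact_force'][2]])
        if i<n: f=grab_frame("scene")
    L=np.array(L);print("t",round(s["clock"],2),"r,ang,Fcw,Frad,Fz",L.mean(0),"sd",L.std(0)[2],"q6",s["q"][5],"w",s["grip_width"],"yaw",np.degrees(s["tcp_rot"][2]))
    return L
E
python3 - <<'E'
from h import *
pol();g=knob()
B=g["img"][190:330,220:360,::-1]
cv2.imwrite("pics/p5.png",cv2.resize(B,None,fx=4,fy=4,interpolation=cv2.INTER_CUBIC))
E
```

```text
t 11.45 r,ang,Fcw,Frad,Fz [134.22 249.22  -0.13  -7.17   4.68] sd 0.0 q6 0.0038993155700117136 w 23.65731108993109 yaw 69.13445923453058
knob [583.88 -90.14 218.  ] r 126.2422648339957 ang 250.5558108277097 px (np.float64(233.1), np.float64(211.5)) 62
```

View pics/p5.png

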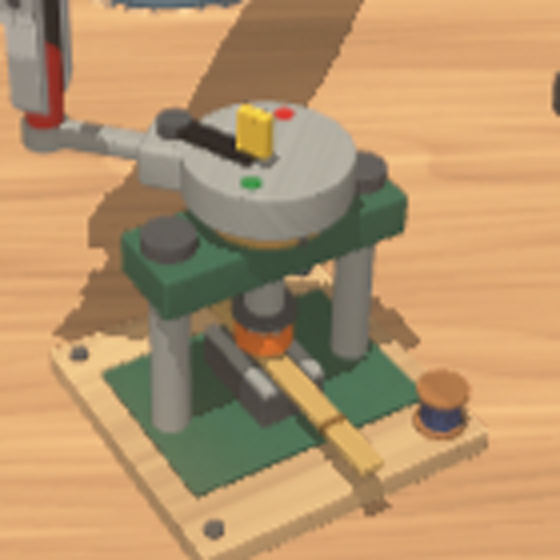

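It free-wheels: tangential force is about 0, the handle is at 249°, and the tab is still on the green side at (255,130) in the crop. Now clockwise.

send_rows(targets=[{"translation": [0.0012,-0.007,0],"spin": 3},{"translation": [0.0003,-0.007,0],"spin": 3},{"translation": [0.0002,-0.007,0],"spin": 3},{"translation": [0.0002,-0.007,0],"spin": 3},{"translation": [0.0002,-0.007,0],"spin": 3},{"translation": [0.0002,-0.007,0],"spin": 3},{"translation": [0.0002,-0.007,0],"spin": 3},{"translation": [0.0002,-0.007,0],"spin": 3},{"translation": [0.0002,-0.007,0],"spin": 3}])

```text
clock: 12.62
tcp_pos: [526.9, -61.6, 406.5]
tcp_rot: [3.137, 0.001, 0.731]
contact_force: [1.9, -5.3, 1.0]
grip_width: 23.4
finger_force: 30.0
```

```bash
python3 -c "
from h import *
pol();pol(4)"
```

```text
t 12.62 r,ang,Fcw,Frad,Fz [134.15 222.44   5.2    2.13   1.04] sd 0.0 q6 0.5107480587207527 w 23.39246286921424 yaw 41.87674210790469
t 12.82 r,ang,Fcw,Frad,Fz [134.11 222.32   4.46   2.83   3.01] sd 0.5016814779417297 q6 0.5080143987809742 w 23.115745148743983 yaw 42.02822313355828
```

send_rows(targets=[{"translation": [0,-0.007,0],"spin": 3},{"translation": [0,-0.007,0],"spin": 3},{"translation": [0.0002,-0.007,0],"spin": 3},{"translation": [0.0002,-0.007,0],"spin": 3},{"translation": [0.0002,-0.007,0],"spin": 3},{"translation": [0.0002,-0.007,0],"spin": 3}])

```text
clock: 13.58
tcp_pos: [503.6, -26.8, 406.4]
tcp_rot: [3.139, 0.003, 0.418]
contact_force: [-4.0, -8.1, 5.7]
grip_width: 23.5
finger_force: 30.0
```

```bash
python3 -c "
from h import *
pol();pol(4)"
```

```text
t 13.57 r,ang,Fcw,Frad,Fz [134.41 204.47   5.71   7.04   5.74] sd 0.0 q6 0.8766070734357144 w 23.451024833658465 yaw 23.923379870489157
t 13.78 r,ang,Fcw,Frad,Fz [134.39 204.34   4.19   6.37   6.63] sd 0.8326081354476114 q6 0.8745476564816732 w 23.586179570752684 yaw 24.042198787929213
```

send_rows(targets=[{"translation": [0.0002,-0.007,0],"spin": 3},{"translation": [0.0002,-0.007,0],"spin": 3},{"translation": [0.0002,-0.007,0],"spin": 3},{"translation": [0.0002,-0.007,0],"spin": 3},{"translation": [0.0002,-0.007,0],"spin": 3}])

```text
clock: 14.4
tcp_pos: [493.3, 6.9, 406.4]
tcp_rot: [3.139, 0.006, 0.156]
contact_force: [-8.4, -7.2, 9.2]
grip_width: 23.5
finger_force: 30.0
```

```bash
python3 -c "
from h import *
pol();pol(6)"
```

```text
t 14.4 r,ang,Fcw,Frad,Fz [134.42 189.41   5.71   9.49   9.21] sd 0.0 q6 1.200431501184513 w 23.46598334513294 yaw 8.937519443700497
t 14.7 r,ang,Fcw,Frad,Fz [134.44 189.3    4.06   9.45   9.71] sd 0.7033767115213682 q6 1.1982465323523523 w 23.516719688078112 yaw 9.052680888078113
```

send_rows(targets=[{"translation": [-0.0005,-0.007,-0.0007],"spin": 3},{"translation": [-0.0005,-0.007,-0.0007],"spin": 3},{"translation": [-0.0003,-0.007,-0.0006],"spin": 3},{"translation": [0,-0.007,0],"spin": 3},{"translation": [0.0001,-0.007,0],"spin": 3}])

```text
clock: 15.32
tcp_pos: [490.6, 42.0, 406.5]
tcp_rot: [3.14, 0.002, -0.106]
contact_force: [-0.2, -5.2, -0.6]
grip_width: 23.6
finger_force: 30.0
```

```bash
python3 -c "
from h import *
pol();pol(6)"
```

```text
t 15.32 r,ang,Fcw,Frad,Fz [135.93 174.47   5.23  -0.3   -0.58] sd 0.0 q6 1.5322521029001246 w 23.63756522024453 yaw -6.069380692568449
t 15.62 r,ang,Fcw,Frad,Fz [135.96 174.4    4.17  -0.71  -3.1 ] sd 0.6535886354759576 q6 1.5299259920757764 w 23.26716382459478 yaw -5.971210401541096
```

send_rows(targets=[{"translation": [0.0001,-0.007,-0.0003],"spin": 3},{"translation": [0.0001,-0.007,-0.0003],"spin": 3},{"translation": [0.0001,-0.007,-0.0003],"spin": 3},{"translation": [0.0001,-0.007,0],"spin": 3}])

```text
clock: 16.12
tcp_pos: [495.8, 69.4, 406.7]
tcp_rot: [3.139, 0.003, -0.316]
contact_force: [1.5, -6.2, -7.5]
grip_width: 23.5
finger_force: 30.0
```

```bash
python3 -c "
from h import *
pol();pol(6)"
```

```text
t 16.12 r,ang,Fcw,Frad,Fz [136.2  162.72   5.49  -3.27  -7.53] sd 0.0 q6 1.7993704773493384 w 23.511479465928705 yaw -18.092911300293423
t 16.43 r,ang,Fcw,Frad,Fz [136.24 162.65   4.    -3.08 -10.67] sd 0.8680465176214691 q6 1.7970379966484118 w 23.592661296957683 yaw -17.98526766508813
```

send_rows(targets=[{"translation": [0.0004,-0.007,0.0006],"spin": 3},{"translation": [0.0004,-0.007,0.0006],"spin": 3},{"translation": [0.0002,-0.007,0],"spin": 3},{"translation": [0.0002,-0.007,0],"spin": 3}])

```text
clock: 16.92
tcp_pos: [507.2, 95.2, 406.6]
tcp_rot: [3.139, 0.006, -0.525]
contact_force: [-6.2, -4.4, -5.7]
grip_width: 23.6
finger_force: 30.0
```

```bash
python3 -c "
from h import *
pol();pol(6)"
```

```text
t 16.93 r,ang,Fcw,Frad,Fz [135.92 150.81   6.86   3.27  -5.7 ] sd 0.0 q6 2.061280902525248 w 23.551030666661585 yaw -30.074294453963795
t 17.23 r,ang,Fcw,Frad,Fz [135.95 150.73   4.98   2.87  -6.14] sd 0.8097550360326358 q6 2.0591608507066264 w 23.731254129631754 yaw -29.96767222151702
```

send_rows(targets=[{"translation": [0.0002,-0.007,0],"spin": 3},{"translation": [0.0002,-0.007,0],"spin": 3},{"translation": [0.0002,-0.007,0],"spin": 3},{"translation": [0.0002,-0.007,0],"spin": 3}])

```text
clock: 17.73
tcp_pos: [523.4, 118.1, 406.6]
tcp_rot: [3.137, 0.007, -0.734]
contact_force: [-7.8, -1.8, -4.2]
grip_width: 23.4
finger_force: 30.0
```

```bash
python3 -c "
from h import *
pol();pol(6)"
```

```text
t 17.73 r,ang,Fcw,Frad,Fz [135.84 138.96   6.49   4.74  -4.16] sd 0.0 q6 2.3148414643575563 w 23.404344651164802 yaw -42.06195660303717
t 18.02 r,ang,Fcw,Frad,Fz [135.86 138.89   5.64   4.65  -4.41] sd 0.5187699396806198 q6 2.312851716852391 w 23.913173228277934 yaw -41.960848772335495
```

Touch-down shows at about 163°, where the force starts to rise. The target is about 49° past that, near 115°.

send_rows(targets=[{"translation": [-0.0002,-0.007,0],"spin": 2.5},{"translation": [-0.0002,-0.007,0],"spin": 2.5},{"translation": [0.0003,-0.007,0],"spin": 2.5},{"translation": [0.0005,-0.007,0],"spin": 2.5}])

```text
clock: 18.52
tcp_pos: [543.7, 137.4, 406.6]
tcp_rot: [3.136, 0.007, -0.908]
contact_force: [-8.3, -2.5, -4.2]
grip_width: 23.7
finger_force: 30.0
```

```bash
python3 -c "
from h import *
pol();pol(6)
delta([AX[0]+135.7*np.cos(np.radians(118)),AX[1]+135.7*np.sin(np.radians(118)),406.5])"
```

```text
t 18.52 r,ang,Fcw,Frad,Fz [136.1  127.16   8.1    3.    -4.24] sd 0.0 q6 2.52370410251374 w 23.661902633241443 yaw -52.049293832741625
t 18.82 r,ang,Fcw,Frad,Fz [136.12 127.09   6.81   3.44  -4.61] sd 0.822923973687929 q6 2.521983475014307 w 23.8771330233571 yaw -51.95825595287536
18.825 [543.69 137.41 406.62] [ 3.14  0.01 -0.91] F [-6.71 -0.44 -4.3 ] w 23.8771330233571 29.99888688325882
tool shift mm [  2.5  -21.54   0.  ]
```

send_rows(targets=[{"translation": [0.0003,-0.006,0],"spin": 1},{"translation": [0.0006,-0.006,0],"spin": 1}])

```text
clock: 19.08
tcp_pos: [553.6, 144.1, 406.6]
tcp_rot: [3.135, 0.007, -0.942]
contact_force: [-10.1, -0.1, -4.2]
grip_width: 23.4
finger_force: 30.0
```

```bash
python3 -c "
from h import *
pol();pol(8)"
```

```text
t 19.07 r,ang,Fcw,Frad,Fz [136.04 122.12   8.65   5.26  -4.16] sd 0.0 q6 2.5685714624609766 w 23.425309646257904 yaw -53.99339886692859
t 19.48 r,ang,Fcw,Frad,Fz [136.05 122.06   6.79   4.49  -4.1 ] sd 0.8074552289791657 q6 2.5678220345153524 w 23.004429583557943 yaw -53.95557561399927
```

Firm grip: 8.65 N moving and about 6.5 N at a pause. Releasing and retreating.

send_rows(targets=[{"translation": [0,0,0],"spin": 0},{"translation": [0,0,0],"spin": 0},{"translation": [0,0,0],"spin": 0},{"translation": [0,0,0],"spin": 0},{"translation": [0,0,-0.02],"spin": 0},{"translation": [0,0,-0.04],"spin": 0},{"translation": [0,0,-0.04],"spin": 0},{"translation": [0,0,-0.04],"spin": 0},{"translation": [0,0,0],"spin": 0},{"translation": [0,0,0],"spin": 0}], hand=-0.2)

```text
clock: 20.72
tcp_pos: [554.8, 143.4, 547.2]
tcp_rot: [3.141, 0.0, -0.943]
contact_force: [-0.3, -0.3, -0.0]
grip_width: 56.6
finger_force: 0.0
```

```bash
python3 - <<'E'
from h import *
delta();g=look("scene")
B=g["img"][170:310,220:360,::-1]
cv2.imwrite("pics/p6.png",cv2.resize(B,None,fx=4,fy=4,interpolation=cv2.INTER_CUBIC))
E
```

```text
20.725 [554.75 143.43 547.18] [ 3.14  0.   -0.94] F [-0.26 -0.32 -0.03] w 56.57392085488557 0.0
```

View pics/p6.png

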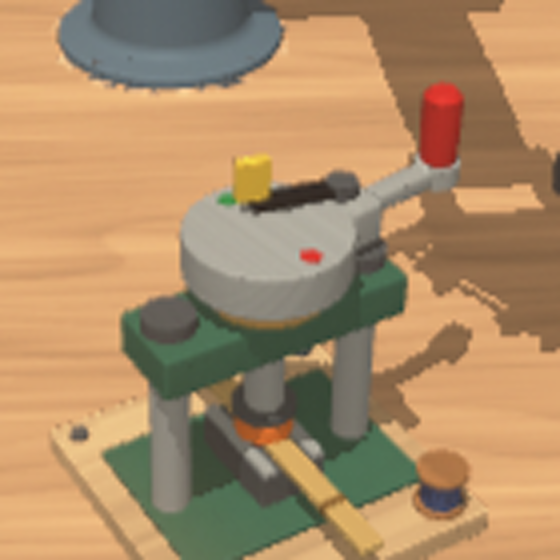

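The picture shows the tab by the green dot (250,180), the orange foot down on the strip (265,430), the strip in place, and the gripper clear of everything. Handing in.

```bash
python3 -c "
from station import *
print(close_job())"
```

```text
the job is handed in; nothing more can be done
None
```

I handed the job in at about 21 s. The tab is at the green dot, the handle free-wheeled counter-clockwise, and the strip is clamped in place at an estimated 55–70 N, judged from 8.65 N of push at the knob. While I flipped the tab, the handle crept about 10° counter-clockwise, which I estimate moved the collar mark no more than about 6 mm against the 8 mm limit. I never saw the mark itself, and `close_job` returned no verdict.

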